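# Screw down the geared foot until the machine table stops rocking, then clamp it

## Robot

A 6-joint arm with a two-finger parallel gripper is mounted at the origin on a cart in front of the work surface, level with it; the furniture and walls round the work are solid. World frame = base frame: x ahead of the robot, y to its left, z up, the work surface at z = 0. Lengths are in m, angles in degrees, forces in N, time in s.
With the tool pointing down it reaches from about 0.35 to 0.875 m from the base axis. Payload 4.2 kg.
Tool frame: the origin (TCP) lies on the centre line of the jaws, within the pads' length; the fingertips stand tip_reach ahead of it and the grasp point (between the pads) is the TCP (tip_reach is the distance from the TCP to the fingertips, in m); z points along the fingers, y is the line along which they close (so a half turn about z gives the same grasp; the last joint's range is limited). The gripper opens to 87 mm and grips with 3 to 60 N. Pads are 19 mm wide; open, the fingers measure 117 mm over their backs; the gripper's body (75 mm by 190 mm) begins 51 mm behind the grasp point.
Start: joints at [86.837, 22.042, 0.453, 0, -68.411, -14.817], TCP at [0.193, 0.594, 0.242] pointing down, gripper open.
Joint ranges: [-179.83, 179.83], [-69.29, 118.12], [-61.27, 80.66], [-181.25, 117.63], [-171.15, -9.14], [-177.46, 177.46]. Speed limits (degrees/s): [159.86, 159.86, 180, 180, 180, 180].

## Interface

Orientations are given as a 3x3 rotation matrix whose columns are the frame's x, y, z axes.
In Python, from station import sense, capture, finish_job, tip_reach gives the robot as it stands.
- The arm moves only by the tool arm_command, never from a script. Its argument "deltas" is a list of rows, each a list of 7 numbers: the turn, a rotation vector about the tool's x, y, z in rad, then the shift along the tool's x, y, z in cm, then the closure, from -1 (fully open) to 1 (shut), so that 0 is half open. In form: [[rx, ry, rz, dx, dy, dz, hand], ...]. A call has 1 to 8 rows; each row is the pose to reach, as a shift and turn from the pose commanded when the call began, along the tool's axes at that moment; what a row does not reach only later rows make up. A row lasts 1/12 s, in which the tool goes at most 41.7 mm and 7.16 degrees, less where a joint would pass 70% of its speed; a pose out of reach is approached as far as the arm can. A call with a gripper value outside its range is refused whole. The fingers move at their own pace and stop on an object; the grip force is fixed at half the most. Time passes only in rows, so rows that repeat a pose let the fingers close. It gives the time, the measured TCP pose, the force, the opening and the grip force at its end, in the units of the state.
- sense(): the state, without advancing time (a new reading comes with each control period).
- capture(name): name is "side" or "top"; returns a dict with "pixels" (420x560x3 uint8, blue, green, red), "fovy" (degrees; the focal length in pixels is half the picture's height over the tangent of half this angle, whatever the lens; pixels are square), "cx", "cy" (the principal point, pixels), "rvec" (rotation vector, rad) and "tvec" (3), from world to camera coordinates, as OpenCV has them. Camera axes: x right, y down, z forward; pixel columns grow to the right and rows downward; lengths in m; the calibration is good to about 2 mm. A picture is of the moment at which its call begins. There is no depth.
- finish_job(): hands the job in; it is judged then, once.
The state is a dict: "time_s": time; "joints": joint angles; "joint_velocities": joint speeds; "effort": joint torques, N m; "tcp_pos": TCP position; "ee_rot": TCP orientation; "wrist_force": force on the tool from outside, world axes, zero at the start; "moment": the same for the moment, N m; "gripper_width": opening from 0.0 (shut) to 1.0 (fully open); "gripper_force": force on a finger pad.
Only numpy, scipy, OpenCV 4.12 (cv2) and the standard library are available. Lean on these libraries where they do the work, as an engineer would, in place of code of your own. Each camera call takes 0.05 s, during which the arm holds its last target. There are 200 camera calls.

## Task

The small machine table rocks because the screw foot at its knob corner is too short. Turn the black knob until all four feet stand firmly on the bench and the table no longer rocks, then let go and swing the black clamp lever clockwise all the way round to its stop to lock the foot. Keep the table about where it stands and leave the things round it alone.

Things in the scene. Friction and masses are not known exactly. Their poses are not given: they have to be found in the camera images.
- stand: Rocking machine table: grey plate 160 (its x) by 200 mm (its y), steel top with three dark slots, four round rubber feet at (+-62, +-82) mm; loose on the bench, about 2.4 kg. Origin at the middle, level with the undersides of the fixed feet; plate 31 to 50 mm above it. x points away from the robot (within 0.5 rad), y left, z up (it leans while it stands on three feet).
- screw_foot_tip (a point): Underside of the screw foot, at the table's near left corner (-62, 82) mm, under a round grey gear housing (radius 22 mm, top 68 mm up). At the start it is 4 to 12 mm too short; the table's weight leans it on to this corner, so the diagonally opposite far right foot is off the bench by as much. Turning the black knob lengthens it.
- knob_centre (a point): Centre of the black ribbed round knob, 48 mm across and 32 mm long, geared to the screw foot; at (-93, 113, 101) mm in the table's frame, with the table's axes. Its axis points outward along (-0.354, 0.354, 0.866) in that frame, 30 degrees off upright; below it is a bare 16 mm thick spindle for 20 mm. Clockwise, looking at its outer face, lengthens the foot by 2.5 mm a radian.
- foot_rear_left (a point): Underside of the fixed far left foot, at (62, 82, 0) mm in the table's frame; its height is its gap to the bench (bench at 0).
- foot_rear_right (a point): Underside of the fixed far right foot, at (62, -82, 0) mm in the table's frame, diagonally opposite the screw foot. It hangs in the air while the screw foot is too short. If the screw foot is too long, the far left or near right foot hangs instead, by the excess.
- foot_front_right (a point): Underside of the fixed near right foot, at (-62, -82, 0) mm in the table's frame.
- clamp_pivot (a point): Point on the upright axis of the clamp lever, at (-62, 82, 70) mm in the table's frame, on top of the gear housing; the point has the table's axes. The knob turns with light friction (0.12 N m), stays where it is left, does not shift along its axis and meets no end stop near the right foot length.
- clamp_tip (a point): Centre of the 20 mm ball at the free end of the black clamp lever: 78 mm from the lever's axis and 34 mm above clamp_pivot. The lever is a 14 mm thick bar that rises from a hub 28 mm wide to this ball.
- clamp (a joint): Angle of the clamp lever in rad: at 0 (open) it points along the table's +x (away from the robot); it grows as the lever swings clockwise seen from above, to its stop at 1.4 (locked), where it points nearly along the table's -y. Starts between 0 and 0.25. Friction 0.1 N m; it stays where it is left.
- tape_masking: Bystander: roll of masking tape, 95 mm across, 25 mm high, lying flat to the right in front of the table; origin under its centre.
- pliers_red: Bystander: pliers with red handles, 133 mm long, 14 mm high, lying flat left of the table; origin under their centre.
- mug: Bystander: white mug, 82 mm wide, 94 mm high, standing to the right of the table; origin under its centre.
- spanner_17: Bystander: plain steel combination spanner, 233 mm long, lying left of the table; origin under its centre.

How it is judged (in metres and radians):
On the way, in this order (a step that is already met when the one before it is completed fails the run):
1. with the fingers off it, the table stands with its three fixed feet all within 1.6 mm of the bench, the lever not yet swung (height (world z) of each of foot_rear_left, foot_rear_right, foot_front_right below 0.0016 m and value of joint clamp below 0.6 rad and contact force between the fingers and stand below 0.3 N), for 0.3 s.
2. the clamp lever is swung home (value of joint clamp above 1.2 rad), for 0.2 s.
At the end, for the whole second after the job is handed in: The table stands upright and at rest within 50 mm of where it stood, its three fixed feet each within 1.6 mm of the bench with the screw foot bearing too, and the clamp lever is beyond 1.2 rad (stop at 1.4); the lever was swung only after the table had been made firm (height (world z) of each of foot_rear_left, foot_rear_right, foot_front_right below 0.0016 m and angle between stand's own z axis and vertical below 0.1 rad and value of joint clamp above 1.2 rad and distance of stand from where it was at the start of the episode below 0.05 m and linear speed of stand below 0.02 m/s); the robot touches nothing.
It fails at once if the table was shoved more than 80 mm (distance of stand from where it was at the start of the episode above 0.08 m).
It fails at once if a bystander was moved more than 30 mm (distance of any of tape_masking, pliers_red, mug, spanner_17 from where it was at the start of the episode above 0.03 m).
It also fails if it takes over 72 s, if anything falls off the work surface, if the arm or the gripper's body presses on something with over 40 N, if the wrist force passes 120 N, or if a joint passes its speed limit or range.

## Working session

There is one attempt and no reset: what is moved stays moved. The work goes in short steps, Python scripts to look and compute and a tool call to move; the robot and the scene stay as the last step left them, time stands still between calls to the robot, and variables do not carry over. Pictures are saved under pics/ and viewed, at most 10 in all, crops included, and the job is handed in when it is done.

Besides the shell and the picture viewer there is one more tool, called after ">>>" as a command line: name --pt "numbers of a row" for each row, then --argument value for the rest. arm_command: Moves the arm, as the interface text tells. Its arguments: {"type":"object","properties":{"deltas":{"type":"array"}},"required":["deltas"]}

```bash
mkdir -p pics
cat > h.py <<'E'
import numpy as np, cv2
from station import sense, capture, finish_job, tip_reach
def cam(n):
    c=capture(n); p=c["pixels"]; f=210/np.tan(np.radians(c["fovy"])/2)
    K=np.array([[f,0,c["cx"]],[0,f,c["cy"]],[0,0,1.]])
    R=cv2.Rodrigues(np.array(c["rvec"],float))[0]; t=np.array(c["tvec"],float).ravel()
    return p,K,R,t
def ray(C,u,v):
    _,K,R,t=C; d=R.T@np.linalg.inv(K)@[u,v,1]; return -R.T@t,d/np.linalg.norm(d)
def onz(C,u,v,z):
    o,d=ray(C,u,v); return o+d*(z-o[2])/d[2]
def proj(C,P):
    _,K,R,t=C; q=K@(R@np.asarray(P,float)+t); return q[:2]/q[2]
def tri(Ca,a,Cb,b):
    o1,d1=ray(Ca,*a);o2,d2=ray(Cb,*b)
    s=np.linalg.lstsq(np.c_[d1,-d2],o2-o1,rcond=None)[0]
    p,q=o1+s[0]*d1,o2+s[1]*d2
    return (p+q)/2,np.linalg.norm(p-q)
E
python3 - <<'E'
from h import *
for n in("side","top"):
    C=cam(n); cv2.imwrite(f"pics/{n}0.png",C[0]); print(n,C[1][0,0],ray(C,280,210))
print(tip_reach if not callable(tip_reach) else tip_reach()); print(sense())
E
```

```text
side 524.1822755159391 (array([0.2765826 , 1.38653024, 0.81591302]), array([ 0.18129137, -0.80613662, -0.56327363]))
top 537.6878566846724 (array([0.24015637, 0.36128226, 1.58405589]), array([ 0.18681939, -0.00900767, -0.98235298]))
0.019
{'time_s': 0.1, 'joints': array([ 8.68383416e+01,  2.20867050e+01,  3.85197675e-01, -2.64642529e-02,
       -6.84105798e+01, -1.48135570e+01]), 'joint_velocities': array([ 0.03232449, -0.09111779,  0.17379558,  0.10067084,  0.01082776,
       -0.04156079]), 'effort': array([-7.05685525e-04, -3.91688776e+01,  1.87934482e+01,  4.23192143e+00,
        1.34741861e-02, -7.14880775e-05]), 'tcp_pos': array([0.19273077, 0.59399638, 0.24054583]), 'ee_rot': array([[ 9.51137531e-01, -3.08767080e-01, -5.36724381e-04],
       [-3.08767535e-01, -9.51135577e-01, -1.92958602e-03],
       [ 8.52949878e-05,  2.00102475e-03, -9.99997994e-01]]), 'wrist_force': array([7.67837562e-06, 5.15526589e-03, 4.28120337e-01]), 'moment': array([0.00603444, 0.00460609, 0.0213194 ]), 'gripper_force': 0.0, 'gripper_width': 0.9964409926046904}
```

View pics/side0.png

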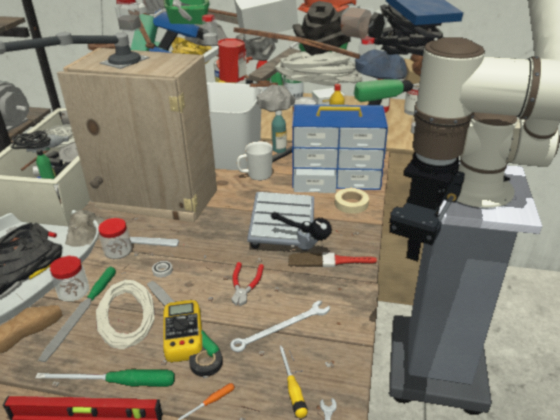

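View pics/top0.png

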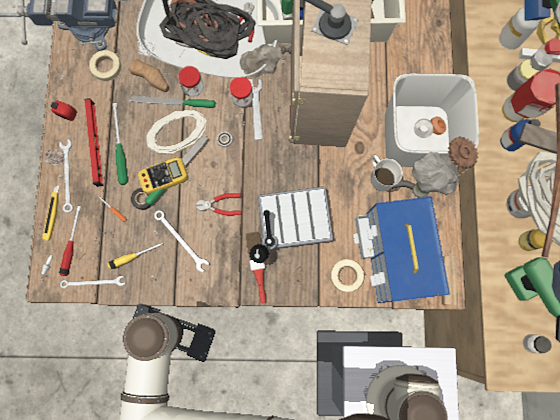

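The side view shows the table at about (282,220), with the knob at (319,229) and the lever ball near (277,217). In the top view the plate spans (260–332, 188–248), with the knob at (259,254), the hub near (268,242) and the ball near (267,212). Next I'll take zoomed crops of both.

Run:
```python
from h import *
a=cam("top")[0][170:310,220:360]; b=cam("side")[0][170:280,230:390]
a=cv2.resize(a,(400,400),interpolation=cv2.INTER_CUBIC); b=cv2.resize(b,(400,275),interpolation=cv2.INTER_CUBIC)
o=np.zeros((400,800,3),np.uint8); o[:,:400]=a; o[:275,400:]=b
cv2.imwrite("pics/z1.png",o)
```

```text
(no output)
```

View pics/z1.png

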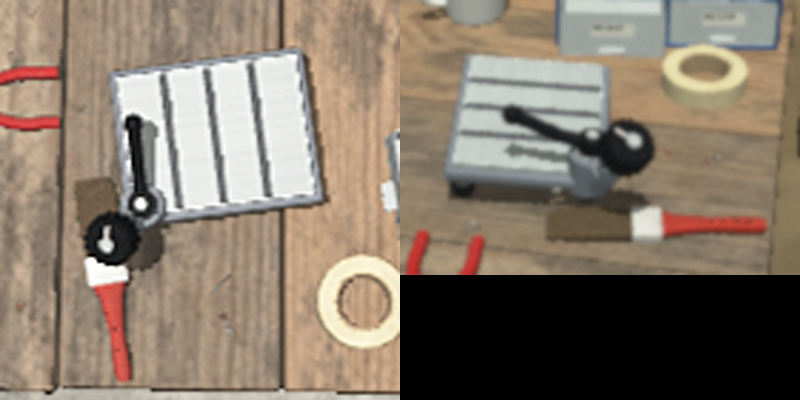

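The crop shows the knob in the top view at (258.9,253.3), the hub cap at (269,241) and the ball at (266.5,212.5). In the side view the knob is at (320.4,228.8) and the ball at (275,215.3). The pale mark on the knob face shows its angle. Next step is triangulating these points and fitting the table frame.

```bash
cat > fit.py <<'E'
from h import *
from scipy.optimize import least_squares
from scipy.spatial.transform import Rotation as Ro
T=lambda x,y:(x/2.857+220-.3,y/2.857+170-.3)
S=lambda x,y:((x-400)/2.5+230-.3,y/2.5+170-.3)
A=cam("top");B=cam("side")
pts={"knob":(T(111,238),S(626,147)),"ball":(T(134,123),S(512,115)),"FL":(T(112,73),S(447,176)),"FR":(T(301,50),S(466,56)),"NR":(T(324,203),S(609,65))}
W={}
for k,(a,b) in pts.items():
    p,e=tri(A,a,B,b); W[k]=p; print(k,p.round(4),round(e,4))
loc={"FL":[.08,.1,.05],"FR":[.08,-.1,.05],"NR":[-.08,-.1,.05],"knob":[-.093,.113,.101]}
def res(q):
    r=Ro.from_euler("ZYX",q[3:]).as_matrix(); o=[]
    for k,l in loc.items():
        P=q[:3]+r@l
        o+=list(proj(A,P)-pts[k][0])+list(proj(B,P)-pts[k][1])
    return o+[q[4]*60,q[5]*60]
s=least_squares(res,[.5,.2,0,0.1,0,0]);q=s.x
r=Ro.from_euler("ZYX",q[3:]).as_matrix()
print(q.round(4),np.round(s.fun,1))
g=lambda l:(q[:3]+r@l).round(4)
print("knob",g([-.093,.113,.101]),"axis",(r@[-.354,.354,.866]).round(3),"pivot",g([-.062,.082,.07]))
for n in([-.062,.082,0],[.062,.082,0],[.062,-.082,0],[-.062,-.082,0]): print(g(n))
d=r.T@(W["ball"]-q[:3])-[-.062,.082,.07]; print("ball rel pivot",d,"ang",-np.arctan2(d[1],d[0]))
E
python3 fit.py
```

```text
knob [0.4019 0.4059 0.0904] 0.0008
ball [0.515  0.3853 0.098 ] 0.0012
FL [0.5776 0.4097 0.0342] 0.0015
FR [0.6039 0.2162 0.049 ] 0.0038
NR [0.4483 0.1928 0.0405] 0.0058
[ 0.5123  0.3021 -0.0092  0.1414 -0.0095 -0.0226] [-1.3  0.1 -0.5 -0.8  0.  -0.6  0.5  1.5 -0.  -0.5  1.7 -0.3  1.1 -0.5
 -0.2 -0.1 -0.6 -1.4]
knob [0.4031 0.4029 0.0884] axis [-0.411  0.319  0.854] pivot [0.4385 0.376  0.0584]
[ 0.4394  0.3745 -0.0116]
[ 0.5621  0.392  -0.0104]
[ 0.5852  0.2297 -0.0067]
[ 0.4625  0.2122 -0.0079]
ball rel pivot [ 0.07737248 -0.00245292  0.03883968] ang 0.03169214246539463
```

```bash
cat > fit2.py <<'E'
exec(open("fit.py").read().split("W={}")[0])
def pose(q):
    x,y,yaw,h=q; ax=np.cross([0,0,1],-np.array([1/.124,-1/.164,0])*1)  # tilt so z rises along +x,-y
    g=h*np.array([1/.124,-1/.164]); n=np.array([-g[0],-g[1],1]);n/=np.linalg.norm(n)
    c=np.cross([0,0,1],n); s=np.linalg.norm(c)+1e-12
    L=Ro.from_rotvec(c/s*np.arcsin(s)).as_matrix()
    return np.array([x,y,0]), Ro.from_euler("z",yaw).as_matrix()@L
up=np.array([-.354,.354,.866])
def res(q,n=0):
    t,r=pose(q); f=lambda l:t+r@np.asarray(l); o=[]
    k=[-.093,.113,.101]
    for C,l,key,i in [(A,[.08,.1,.05],"FL",0),(B,[.08,.1,.031],"FL",1),(A,[.08,-.1,.05],"FR",0),(B,[.08,-.1,.05],"FR",1),(A,[-.08,-.1,.05],"NR",0),(B,[-.08,-.1,.05],"NR",1),(A,k+.006*up,"knob",0),(B,k+.004*up,"knob",1)]:
        o+=list(proj(C,f(l))-pts[key][i])
    return o
if __name__=="__main__":
    s=least_squares(res,[.5,.3,.1,.008]);q=s.x
    print(q.round(4),np.round(s.fun,1))
    t,r=pose(q);g=lambda l:(t+r@np.asarray(l)).round(4)
    print("knob",g([-.093,.113,.101]),"axis",(r@up).round(3),"pivot",g([-.062,.082,.07]))
    b=tri(A,pts["ball"][0],B,pts["ball"][1])[0]
    d=r.T@(b-t)-[-.062,.082,.07]; print("ball rel pivot",d,"ang",-np.arctan2(d[1],d[0]))
    np.savez("pose.npz",t=t,r=r,q=q)
E
python3 fit2.py
```

```text
[0.5138 0.3033 0.1311 0.0052] [-1.7 -1.  -1.1  1.9  0.2 -1.2  0.6 -2.2 -0.5 -0.4  2.1 -2.1 -0.7  0.3
  0.7 -1.8]
knob [0.4023 0.4057 0.0933] axis [-0.436  0.327  0.839] pivot [0.4385 0.3783 0.0647]
ball rel pivot [ 0.0780696  -0.00406859  0.02994452] ang 0.0520678038548875
```

The frames agree: the knob is at (0.402,0.406,0.092) and h is roughly 5 mm. The cameras can't resolve h well, so I'll touch the plate at the far right and near right with closed fingers. The height difference gives h directly.

>>> arm_command --pt "0 0 0 23.8 11.1 0 1" --pt "0 0 0 23.8 11.1 0 1" --pt "0 0 0 23.8 11.1 0 1" --pt "0 0 0 23.8 11.1 0 1" --pt "0 0 0 23.8 11.1 0 1" --pt "0 0 0 23.8 11.1 0 1" --pt "0 0 0 23.8 11.1 0 1" --pt "0 0 0 23.8 11.1 0 1"

```text
time_s: 1.07
tcp_pos: [0.387, 0.4131, 0.2418]
ee_rot: [[0.95, -0.313, 0.0], [-0.313, -0.95, -0.0], [0.0, 0.0, -1.0]]
wrist_force: [-0.8, 0.5, -0.2]
gripper_width: 0.479
gripper_force: 0.0
```

>>> arm_command --pt "0 0 0 23.8 11.1 0 1" --pt "0 0 0 23.8 11.1 0 1" --pt "0 0 0 23.8 11.1 0 1" --pt "0 0 0 23.8 11.1 0 1" --pt "0 0 0 23.8 11.1 0 1" --pt "0 0 0 23.8 11.1 0 1" --pt "0 0 0 23.8 11.1 0 1" --pt "0 0 0 23.8 11.1 14 1"

```text
time_s: 1.73
tcp_pos: [0.5841, 0.2373, 0.2079]
ee_rot: [[0.951, -0.31, 0.017], [-0.31, -0.951, 0.008], [0.014, -0.013, -1.0]]
wrist_force: [1.2, 2.2, 1.4]
gripper_width: 0.009
gripper_force: 0.0
```

>>> arm_command --pt "0 0 0 0 0 4 1" --pt "0 0 0 0 0 8 1" --pt "0 0 0 0 0 10 1" --pt "0 0 0 0 0 10 1" --pt "0 0 0 0 0 10 1" --pt "0 0 0 0 0 10 1"

```text
time_s: 2.23
tcp_pos: [0.5783, 0.238, 0.1019]
ee_rot: [[0.952, -0.307, 0.003], [-0.307, -0.952, 0.002], [0.003, -0.003, -1.0]]
wrist_force: [0.1, 0.3, 0.1]
gripper_width: 0.005
gripper_force: 0.0
```

>>> arm_command --pt "0 0 0 0 0 1.0 1" --pt "0 0 0 0 0 1.5 1" --pt "0 0 0 0 0 1.6 1" --pt "0 0 0 0 0 1.7 1" --pt "0 0 0 0 0 1.8 1" --pt "0 0 0 0 0 1.8 1"

```text
time_s: 2.73
tcp_pos: [0.5772, 0.2363, 0.082]
ee_rot: [[0.951, -0.309, 0.0], [-0.309, -0.951, 0.0], [0.0, -0.0, -1.0]]
wrist_force: [0.6, -0.7, -0.0]
gripper_width: 0.006
gripper_force: 0.0
```

>>> arm_command --pt "0 0 0 0 0 0.1 1" --pt "0 0 0 0 0 0.2 1" --pt "0 0 0 0 0 0.2 1"

```text
time_s: 2.98
tcp_pos: [0.5771, 0.2363, 0.0797]
ee_rot: [[0.951, -0.309, -0.0], [-0.309, -0.951, -0.0], [-0.0, 0.0, -1.0]]
wrist_force: [0.4, -0.2, -0.2]
gripper_width: 0.006
gripper_force: 0.0
```

>>> arm_command --pt "0 0 0 0 0 0.1 1" --pt "0 0 0 0 0 0.2 1" --pt "0 0 0 0 0 0.2 1"

```text
time_s: 3.23
tcp_pos: [0.577, 0.2363, 0.0776]
ee_rot: [[0.951, -0.309, -0.0], [-0.309, -0.951, -0.0], [-0.0, 0.0, -1.0]]
wrist_force: [0.5, -0.2, 0.4]
gripper_width: 0.005
gripper_force: 0.0
```

>>> arm_command --pt "0 0 0 0 0 0.1 1" --pt "0 0 0 0 0 0.1 1"

```text
time_s: 3.4
tcp_pos: [0.577, 0.2363, 0.0767]
ee_rot: [[0.951, -0.309, -0.0], [-0.309, -0.951, -0.0], [-0.0, 0.0, -1.0]]
wrist_force: [-0.1, -0.1, -1.4]
gripper_width: 0.005
gripper_force: 0.0
```

>>> arm_command --pt "0 0 0 0 0 0.1 1" --pt "0 0 0 0 0 0.1 1"

```text
time_s: 3.57
tcp_pos: [0.5773, 0.2364, 0.0761]
ee_rot: [[0.951, -0.308, 0.0], [-0.308, -0.951, -0.0], [0.0, -0.0, -1.0]]
wrist_force: [-0.1, -0.2, 1.7]
gripper_width: 0.005
gripper_force: 0.7
```

>>> arm_command --pt "0 0 0 0 0 0.1 1" --pt "0 0 0 0 0 0.1 1"

```text
time_s: 3.73
tcp_pos: [0.5774, 0.2364, 0.0757]
ee_rot: [[0.951, -0.308, 0.001], [-0.308, -0.951, -0.0], [0.001, -0.0, -1.0]]
wrist_force: [-0.7, -0.3, 5.0]
gripper_width: 0.003
gripper_force: 2.4
```

>>> arm_command --pt "0 0 0 0 0 -2 1" --pt "0 0 0 -4 1.9 -2 1" --pt "0 0 0 -7.5 3.6 -2 1" --pt "0 0 0 -9.9 4.7 -2 1" --pt "0 0 0 -9.9 4.7 -1 1" --pt "0 0 0 -9.9 4.7 0 1" --pt "0 0 0 -9.9 4.7 0.2 1" --pt "0 0 0 -9.9 4.7 0.2 1"

```text
time_s: 4.4
tcp_pos: [0.4689, 0.2222, 0.0717]
ee_rot: [[0.951, -0.309, -0.001], [-0.309, -0.951, -0.001], [-0.001, 0.001, -1.0]]
wrist_force: [0.1, 0.5, -0.6]
gripper_width: 0.005
gripper_force: 0.0
```

>>> arm_command --pt "0 0 0 0 0 0.1 1" --pt "0 0 0 0 0 0.1 1"

```text
time_s: 4.57
tcp_pos: [0.4693, 0.2224, 0.0716]
ee_rot: [[0.951, -0.309, 0.0], [-0.309, -0.951, -0.0], [0.0, 0.0, -1.0]]
wrist_force: [0.5, -0.7, -0.3]
gripper_width: 0.003
gripper_force: 0.0
```

>>> arm_command --pt "0 0 0 0 0 0.1 1" --pt "0 0 0 0 0 0.1 1"

```text
time_s: 4.73
tcp_pos: [0.4688, 0.2223, 0.0708]
ee_rot: [[0.951, -0.309, 0.0], [-0.309, -0.951, 0.0], [0.0, -0.0, -1.0]]
wrist_force: [-0.8, -0.0, 0.0]
gripper_width: 0.005
gripper_force: 0.0
```

>>> arm_command --pt "0 0 0 0 0 0.1 1" --pt "0 0 0 0 0 0.1 1"

```text
time_s: 4.9
tcp_pos: [0.4685, 0.2222, 0.0698]
ee_rot: [[0.951, -0.309, 0.0], [-0.309, -0.951, 0.0], [0.0, -0.0, -1.0]]
wrist_force: [0.3, -0.1, -0.1]
gripper_width: 0.005
gripper_force: 0.0
```

>>> arm_command --pt "0 0 0 0 0 0.1 1" --pt "0 0 0 0 0 0.1 1"

```text
time_s: 5.07
tcp_pos: [0.4686, 0.2222, 0.0694]
ee_rot: [[0.951, -0.308, 0.0], [-0.308, -0.951, -0.0], [0.0, -0.0, -1.0]]
wrist_force: [-0.8, -0.9, 2.6]
gripper_width: 0.004
gripper_force: 1.8
```

>>> arm_command --pt "0 0 0 0 0 0.1 1" --pt "0 0 0 0 0 0.1 1"

```text
time_s: 5.23
tcp_pos: [0.4687, 0.2222, 0.0692]
ee_rot: [[0.951, -0.308, 0.001], [-0.308, -0.951, -0.0], [0.001, -0.0, -1.0]]
wrist_force: [-2.6, -1.3, 9.2]
gripper_width: 0.006
gripper_force: 4.7
```

FR touched at z 0.0762 and NR at 0.0695, so h ≈ 7.7 mm and the knob needs about 3.07 rad clockwise. I'll refit the pose with this h and plan the grasp.

```bash
cat > plan.py <<'E'
import sys
from fit2 import *
def knob(h,off=.006):
    s=least_squares(lambda p:res([*p,h]) if 0 else res([p[0],p[1],p[2],.0077]),[.51,.3,.13]).x
    t,r=pose([*s,h]); a=r@up; return t+r@np.array([-.093,.113,.101]),a/np.linalg.norm(a),s
def go(h,back,off,spin=0,R0=None):
    """deltas in tool axes to reach the knob grasp, tool z=-axis, minimal swing from R0, then spin"""
    st=sense(); R=st["ee_rot"]; R0=R if R0 is None else R0
    k,a,s=knob(h)
    z=-a; v=np.cross(R0[:,2],z); n=np.linalg.norm(v)
    Rt=Ro.from_rotvec(v/n*np.arctan2(n,R0[:,2]@z)).as_matrix()@R0@Ro.from_euler("z",spin,degrees=True).as_matrix()
    P=k+a*(off+back)
    print("knob",k.round(4),"axis",a.round(3),"pose",s.round(4),"tgt",P.round(4))
    print("rotvec",Ro.from_matrix(R.T@Rt).as_rotvec().round(3),"shift cm",(R.T@(P-st["tcp_pos"])*100).round(2))
    print("joints",st["joints"].round(1),"Rt",Rt.round(3).tolist())
E
python3 - <<'E'
from plan import *
for sp in(0,-60): go(.0077,.07,.006,sp)
E
```

```text
knob [0.4016 0.4058 0.0896] axis [-0.455  0.336  0.825] pose [0.5151 0.3024 0.1325] tgt [0.367  0.4313 0.1523]
rotvec [-0.191  0.569 -0.   ] shift cm [-16.11 -16.77  -8.32]
joints [ 43.3  23.2 -26.9   0.1 -39.9  28.7] Rt [[0.818, -0.353, 0.455], [-0.209, -0.918, -0.336], [0.536, 0.18, -0.825]]
knob [0.4016 0.4058 0.0896] axis [-0.455  0.336  0.825] pose [0.5151 0.3024 0.1325] tgt [0.367  0.4313 0.1523]
rotvec [-0.471  0.415 -1.014] shift cm [-16.11 -16.77  -8.32]
joints [ 43.3  23.2 -26.9   0.1 -39.9  28.7] Rt [[0.715, 0.532, 0.455], [0.69, -0.64, -0.336], [0.112, 0.554, -0.825]]
```

>>> arm_command --pt "0 0 0 0 0 -4 1" --pt "0 0 0 0 0 -8 -1" --pt "0 0 0 -4 -4 -11 -1" --pt "-0.47 0.415 -1.015 -7 -7 -12 -1" --pt "-0.47 0.415 -1.015 -10 -10 -12 -1" --pt "-0.47 0.415 -1.015 -13 -13 -12 -1" --pt "-0.47 0.415 -1.015 -16.1 -16.8 -12 -1" --pt "-0.47 0.415 -1.015 -16.1 -16.8 -12 -1"

```text
time_s: 6.0
tcp_pos: [0.3658, 0.4349, 0.1886]
ee_rot: [[0.959, 0.198, 0.204], [0.246, -0.937, -0.247], [0.143, 0.287, -0.947]]
wrist_force: [0.8, 0.3, -0.9]
gripper_width: 0.453
gripper_force: 0.0
```

Run:
```python
from plan import *
R0=np.array([[.951,-.309,0],[-.309,-.951,0],[0,0,-1]])
go(.0077,.07,.006,-60,R0)
```

```text
knob [0.4016 0.4058 0.0896] axis [-0.455  0.336  0.825] pose [0.5151 0.3024 0.1325] tgt [0.367  0.4313 0.1523]
rotvec [-0.225  0.194 -0.473] shift cm [-0.38 -0.41  3.44]
joints [ 73.9  22.2 -16.2  17.2 -63.5  20.2] Rt [[0.715, 0.531, 0.455], [0.69, -0.641, -0.336], [0.113, 0.554, -0.825]]
```

>>> arm_command --pt "-0.225 0.194 -0.473 -0.4 -0.4 0 -1" --pt "-0.225 0.194 -0.473 -0.4 -0.4 1 -1" --pt "-0.225 0.194 -0.473 -0.4 -0.4 2 -1" --pt "-0.225 0.194 -0.473 -0.4 -0.4 3 -1" --pt "-0.225 0.194 -0.473 -0.4 -0.4 3.4 -1" --pt "-0.225 0.194 -0.473 -0.4 -0.4 3.4 -1" --pt "-0.225 0.194 -0.473 -0.4 -0.4 3.4 -1" --pt "-0.225 0.194 -0.473 -0.4 -0.4 3.4 -1"

```text
time_s: 6.77
tcp_pos: [0.3697, 0.4265, 0.1546]
ee_rot: [[0.723, 0.524, 0.45], [0.681, -0.65, -0.339], [0.115, 0.551, -0.827]]
wrist_force: [-0.7, 0.2, 0.8]
gripper_width: 0.993
gripper_force: 0.0
```

Run:
```python
from plan import *
R0=np.array([[.951,-.309,0],[-.309,-.951,0],[0,0,-1]])
go(.0077,.0,.006,-60,R0)
a=cv2.resize(cam("top")[0][170:310,200:340],(400,400),interpolation=cv2.INTER_CUBIC); b=cv2.resize(cam("side")[0][140:280,250:390],(400,400),interpolation=cv2.INTER_CUBIC)
cv2.imwrite("pics/z2.png",np.hstack([a,b]))
```

```text
knob [0.4016 0.4058 0.0896] axis [-0.455  0.336  0.825] pose [0.5151 0.3024 0.1325] tgt [0.3988 0.4078 0.0946]
rotvec [-0.002  0.005 -0.011] shift cm [ 0.12 -0.57  6.92]
joints [ 78.2  24.5 -29.   36.7 -58.5  27.4] Rt [[0.715, 0.531, 0.455], [0.69, -0.641, -0.336], [0.113, 0.554, -0.825]]
```

View pics/z2.png

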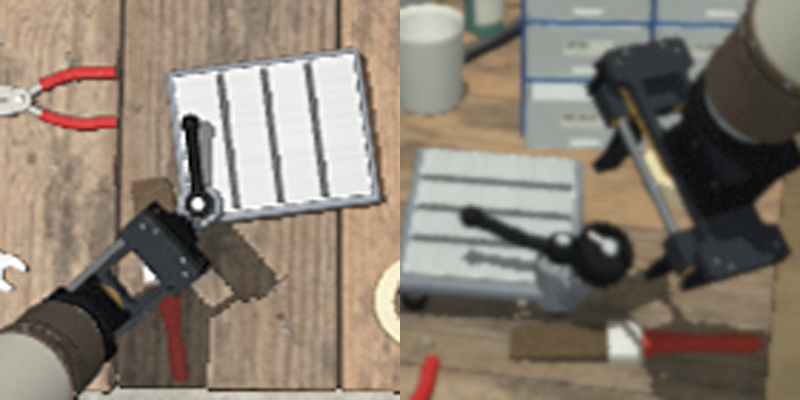

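The crop shows the open jaws up-axis from the knob, which sits at about (600,255) in the side crop, and roughly lined up with it. I'll advance in steps and watch the force.

>>> arm_command --pt "0 0.005 -0.01 0.1 -0.6 1 -1" --pt "0 0.005 -0.01 0.1 -0.6 2.5 -1" --pt "0 0.005 -0.01 0.1 -0.6 4 -1" --pt "0 0.005 -0.01 0.1 -0.6 4 -1"

```text
time_s: 7.3
tcp_pos: [0.3853, 0.4147, 0.116]
ee_rot: [[0.717, 0.531, 0.452], [0.689, -0.64, -0.341], [0.108, 0.555, -0.825]]
wrist_force: [-0.3, -0.3, -0.1]
gripper_width: 1.004
gripper_force: 0.0
```

>>> arm_command --pt "0 0 0 0 0 1 -1" --pt "0 0 0 0 0 2 -1" --pt "0 0 0 0 0 2.9 -1" --pt "0 0 0 0 0 2.9 -1" --pt "0 0 0 0 0 2.9 -1"

```text
time_s: 7.72
tcp_pos: [0.3984, 0.4068, 0.0935]
ee_rot: [[0.715, 0.532, 0.454], [0.69, -0.64, -0.338], [0.111, 0.554, -0.825]]
wrist_force: [0.1, 0.7, -0.4]
gripper_width: 1.0
gripper_force: 0.0
```

Run:
```python
from plan import *
R0=np.array([[.951,-.309,0],[-.309,-.951,0],[0,0,-1]])
go(.0077,.0,.006,-60,R0)
a=cv2.resize(cam("top")[0][170:310,200:340],(400,400),interpolation=cv2.INTER_CUBIC); b=cv2.resize(cam("side")[0][140:280,250:390],(400,400),interpolation=cv2.INTER_CUBIC)
cv2.imwrite("pics/z3.png",np.hstack([a,b]))
```

```text
knob [0.4016 0.4058 0.0896] axis [-0.455  0.336  0.825] pose [0.5151 0.3024 0.1325] tgt [0.3988 0.4078 0.0946]
rotvec [-0.001 -0.     0.001] shift cm [ 0.06  0.06 -0.02]
joints [ 73.6  28.5 -34.7  44.2 -49.6  22.4] Rt [[0.715, 0.531, 0.455], [0.69, -0.641, -0.336], [0.113, 0.554, -0.825]]
```

View pics/z3.png

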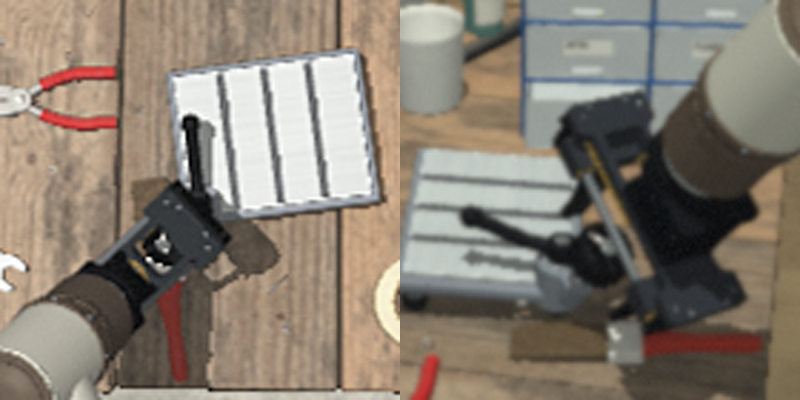

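The knob sits centred between the fingers: (600,255), against a finger midpoint of (595,257). Closing.

>>> arm_command --pt "0 0 0 0.05 0.05 0 0.0" --pt "0 0 0 0.05 0.05 0 0.2" --pt "0 0 0 0.05 0.05 0 1" --pt "0 0 0 0.05 0.05 0 1" --pt "0 0 0 0.05 0.05 0 1" --pt "0 0 0 0.05 0.05 0 1"

```text
time_s: 8.42
tcp_pos: [0.3987, 0.4073, 0.0942]
ee_rot: [[0.715, 0.532, 0.454], [0.691, -0.64, -0.336], [0.112, 0.554, -0.825]]
wrist_force: [0.1, 0.2, 0.2]
gripper_width: 0.633
gripper_force: 0.0
```

>>> arm_command --pt "0 0 0 0 0 0 1" --pt "0 0 0 0 0 0 1" --pt "0 0 0 0 0 0 1"

```text
time_s: 8.67
tcp_pos: [0.3991, 0.4066, 0.0946]
ee_rot: [[0.715, 0.531, 0.454], [0.69, -0.64, -0.338], [0.111, 0.555, -0.824]]
wrist_force: [3.2, -2.1, 3.2]
gripper_width: 0.542
gripper_force: 30.0
```

```bash
cat > turn.py <<'E'
from plan import *
def turn(h0,th,n):
    st=sense();R=st["ee_rot"]; k0,a0,_=knob(h0); print("j6",st["joints"][5])
    for i in range(1,n+1):
        s=th*i/n; k,a,_=knob(h0-.0025*s)
        P=k-k0+.006*(a-a0); v=np.cross(a0,a)
        Rt=Ro.from_rotvec(v).as_matrix()@R@Ro.from_rotvec([0,0,s]).as_matrix()
        print(Ro.from_matrix(R.T@Rt).as_rotvec().round(3).tolist(),(R.T@P*100).round(2).tolist())
E
python3 -c "
from turn import *
turn(.0077,.96,8)"
```

```text
j6 22.5107357646673
[0.003, -0.001, 0.12] [0.01, 0.05, -0.02]
[0.006, -0.002, 0.24] [0.03, 0.1, -0.04]
[0.008, -0.004, 0.36] [0.04, 0.14, -0.07]
[0.01, -0.006, 0.48] [0.05, 0.19, -0.09]
[0.013, -0.009, 0.6] [0.07, 0.24, -0.11]
[0.015, -0.011, 0.72] [0.08, 0.29, -0.13]
[0.016, -0.014, 0.84] [0.09, 0.34, -0.15]
[0.018, -0.018, 0.96] [0.11, 0.38, -0.17]
```

>>> arm_command --pt "0.003 -0.001 0.12 0.01 0.05 -0.02 1" --pt "0.006 -0.002 0.24 0.03 0.1 -0.04 1" --pt "0.008 -0.004 0.36 0.04 0.14 -0.07 1" --pt "0.01 -0.006 0.48 0.05 0.19 -0.09 1" --pt "0.013 -0.009 0.6 0.07 0.24 -0.11 1" --pt "0.015 -0.011 0.72 0.08 0.29 -0.13 1" --pt "0.016 -0.014 0.84 0.09 0.34 -0.15 1" --pt "0.018 -0.018 0.96 0.11 0.38 -0.17 1"

```text
time_s: 9.43
tcp_pos: [0.401, 0.4056, 0.0981]
ee_rot: [[0.854, -0.282, 0.436], [-0.141, -0.934, -0.328], [0.5, 0.218, -0.838]]
wrist_force: [2.2, -3.0, 3.5]
gripper_width: 0.54
gripper_force: 30.0
```

```bash
python3 -c "
from turn import *
turn(.0053,.96,8)"
```

```text
j6 -30.374588402282267
[0.001, -0.003, 0.12] [0.05, 0.02, -0.02]
[0.001, -0.006, 0.24] [0.09, 0.03, -0.04]
[0.001, -0.009, 0.36] [0.14, 0.05, -0.07]
[0.001, -0.012, 0.48] [0.19, 0.07, -0.09]
[0.0, -0.015, 0.6] [0.24, 0.08, -0.11]
[-0.001, -0.018, 0.72] [0.28, 0.1, -0.13]
[-0.002, -0.022, 0.84] [0.33, 0.12, -0.15]
[-0.004, -0.025, 0.96] [0.38, 0.13, -0.17]
```

>>> arm_command --pt "0.001 -0.003 0.12 0.05 0.02 -0.02 1" --pt "0.001 -0.006 0.24 0.09 0.03 -0.04 1" --pt "0.001 -0.009 0.36 0.14 0.05 -0.07 1" --pt "0.001 -0.012 0.48 0.19 0.07 -0.09 1" --pt "0 -0.015 0.6 0.24 0.08 -0.11 1" --pt "-0.001 -0.018 0.72 0.28 0.1 -0.13 1" --pt "-0.002 -0.022 0.84 0.33 0.12 -0.15 1" --pt "-0.004 -0.025 0.96 0.38 0.13 -0.17 1"

```text
time_s: 10.2
tcp_pos: [0.4031, 0.4046, 0.1017]
ee_rot: [[0.27, -0.867, 0.419], [-0.851, -0.418, -0.317], [0.45, -0.271, -0.851]]
wrist_force: [2.5, -3.5, 4.1]
gripper_width: 0.545
gripper_force: 30.0
```

```bash
python3 -c "
from turn import *
turn(.0029,.96,8)"
```

```text
j6 -83.06132807184527
[-0.002, -0.002, 0.12] [0.04, -0.03, -0.02]
[-0.004, -0.004, 0.24] [0.08, -0.06, -0.04]
[-0.007, -0.006, 0.36] [0.12, -0.09, -0.07]
[-0.01, -0.008, 0.48] [0.16, -0.12, -0.09]
[-0.013, -0.009, 0.6] [0.2, -0.15, -0.11]
[-0.016, -0.01, 0.72] [0.24, -0.17, -0.13]
[-0.019, -0.01, 0.84] [0.29, -0.2, -0.15]
[-0.023, -0.011, 0.96] [0.33, -0.23, -0.17]
```

>>> arm_command --pt "-0.002 -0.002 0.12 0.04 -0.03 -0.02 1" --pt "-0.004 -0.004 0.24 0.08 -0.06 -0.04 1" --pt "-0.007 -0.006 0.36 0.12 -0.09 -0.07 1" --pt "-0.01 -0.008 0.48 0.16 -0.12 -0.09 1" --pt "-0.013 -0.009 0.6 0.2 -0.15 -0.11 1" --pt "-0.016 -0.01 0.72 0.24 -0.17 -0.13 1" --pt "-0.019 -0.01 0.84 0.29 -0.2 -0.15 1" --pt "-0.023 -0.011 0.96 0.33 -0.23 -0.17 1"

```text
time_s: 10.97
tcp_pos: [0.4053, 0.4034, 0.1053]
ee_rot: [[-0.554, -0.73, 0.401], [-0.832, 0.463, -0.306], [0.038, -0.503, -0.863]]
wrist_force: [2.8, -3.2, 4.7]
gripper_width: 0.539
gripper_force: 30.0
```

>>> arm_command --pt "0 0 0.1 0 0 0 1" --pt "0 0 0.19 0 0 0 1" --pt "0 0 0.19 0 0 0 1"

```text
time_s: 11.22
tcp_pos: [0.4056, 0.4033, 0.1058]
ee_rot: [[-0.681, -0.613, 0.401], [-0.73, 0.61, -0.307], [-0.057, -0.502, -0.863]]
wrist_force: [4.5, -3.5, 5.6]
gripper_width: 0.544
gripper_force: 30.0
```

>>> arm_command --pt "0 0 0 0 0 0 -1" --pt "0 0 0 0 0 0 -1" --pt "0 0 0 0 0 0 -1" --pt "0 0 0 0 0 0 -1" --pt "0 0 0 0 0 -1 -1" --pt "0 0 0 0 0 -4 -1" --pt "0 0 0 0 0 -8 -1" --pt "0 0 0 0 0 -8 -1"

```text
time_s: 11.88
tcp_pos: [0.3724, 0.4347, 0.1805]
ee_rot: [[-0.677, -0.615, 0.406], [-0.733, 0.614, -0.292], [-0.07, -0.495, -0.866]]
wrist_force: [0.3, 0.6, 1.3]
gripper_width: 0.99
gripper_force: 0.0
```

```bash
cat > to.py <<'E'
from plan import *
R0=np.array([[.951,-.309,0],[-.309,-.951,0],[0,0,-1]])
def to(P,Rt=R0):
    st=sense();R=st["ee_rot"]
    print("rotvec",Ro.from_matrix(R.T@Rt).as_rotvec().round(3),"shift cm",(R.T@(np.array(P)-st["tcp_pos"])*100).round(2),"j",st["joints"].round(1))
E
python3 -c "
from to import *
to([.577,.236,.16])
C=cam('side');D=cam('top')
a=cv2.resize(D[0][170:310,200:340],(400,400),interpolation=cv2.INTER_CUBIC); b=cv2.resize(C[0][140:280,230:370],(400,400),interpolation=cv2.INTER_CUBIC)
cv2.imwrite('pics/z4.png',np.hstack([a,b]))"
```

```text
rotvec [-0.394 -0.484 -1.968] shift cm [  0.39 -23.69  15.41] j [  77.1   22.5  -25.7   32.2  -59.3 -142. ]
```

View pics/z4.png

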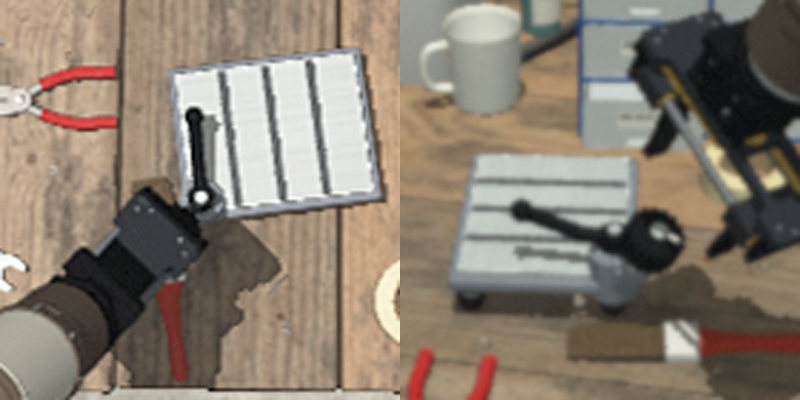

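The table still stands in place, with the knob corner raised. I'll check firmness by touching FR, NR and FL again.

>>> arm_command --pt "-0.394 -0.484 -1.968 -0.4 -3 -4 1" --pt "-0.394 -0.484 -1.968 0 -7 -3 1" --pt "-0.394 -0.484 -1.968 0 -11 -1 1" --pt "-0.394 -0.484 -1.968 0 -15 2 1" --pt "-0.394 -0.484 -1.968 0 -19 4 1" --pt "-0.394 -0.484 -1.968 0 -23 7 1" --pt "-0.394 -0.484 -1.968 0 -26.7 10.2 1" --pt "-0.394 -0.484 -1.968 0 -26.7 10.2 1"

```text
time_s: 12.75
tcp_pos: [0.5514, 0.2559, 0.2226]
ee_rot: [[0.083, -0.943, 0.321], [-0.99, -0.114, -0.079], [0.111, -0.311, -0.944]]
wrist_force: [0.3, 0.7, 0.6]
gripper_width: 0.475
gripper_force: 0.0
```

```bash
python3 -c "
from to import *
to([.577,.236,.16])"
```

```text
rotvec [-0.214 -0.284 -1.152] shift cm [ 1.32 -0.19  6.79] j [ 46.8  15.1 -23.6  24.4 -44.3 -58. ]
```

>>> arm_command --pt "-0.214 -0.284 -1.152 1.3 -0.2 2 1" --pt "-0.214 -0.284 -1.152 1.3 -0.2 4 1" --pt "-0.214 -0.284 -1.152 1.3 -0.2 6.8 1" --pt "-0.214 -0.284 -1.152 1.3 -0.2 6.8 1" --pt "-0.214 -0.284 -1.152 1.3 -0.2 6.8 1" --pt "-0.214 -0.284 -1.152 1.3 -0.2 6.8 1" --pt "-0.214 -0.284 -1.152 1.3 -0.2 6.8 1" --pt "-0.214 -0.284 -1.152 1.3 -0.2 6.8 1"

```text
time_s: 13.52
tcp_pos: [0.5751, 0.2403, 0.1606]
ee_rot: [[0.871, -0.488, 0.062], [-0.49, -0.872, 0.015], [0.046, -0.044, -0.998]]
wrist_force: [-1.0, 1.4, -0.3]
gripper_width: 0.003
gripper_force: 0.0
```

```bash
python3 -c "
from to import *
to([.577,.236,.078])"
```

```text
rotvec [-0.041 -0.053 -0.204] shift cm [-0.11  0.75  8.25] j [ 38.2  24.   -9.6   2.  -52.9  20.9]
```

>>> arm_command --pt "-0.041 -0.053 -0.204 -0.1 0.6 2 1" --pt "-0.041 -0.053 -0.204 -0.1 0.6 5 1" --pt "-0.041 -0.053 -0.204 -0.1 0.6 7 1" --pt "-0.041 -0.053 -0.204 -0.1 0.6 8.2 1" --pt "-0.041 -0.053 -0.204 -0.1 0.6 8.6 1" --pt "-0.041 -0.053 -0.204 -0.1 0.6 8.6 1" --pt "-0.041 -0.053 -0.204 -0.1 0.6 8.6 1"

```text
time_s: 14.2
tcp_pos: [0.5779, 0.2377, 0.0765]
ee_rot: [[0.951, -0.308, 0.002], [-0.308, -0.951, 0.001], [0.002, -0.002, -1.0]]
wrist_force: [-0.5, 0.2, 0.2]
gripper_width: 0.002
gripper_force: 0.0
```

>>> arm_command --pt "0 0 0 0 0 0.1 1" --pt "0 0 0 0 0 0.2 1" --pt "0 0 0 0 0 0.2 1"

```text
time_s: 14.45
tcp_pos: [0.5779, 0.2377, 0.0747]
ee_rot: [[0.951, -0.308, 0.002], [-0.308, -0.951, 0.002], [0.002, -0.002, -1.0]]
wrist_force: [-0.7, -1.3, -0.5]
gripper_width: 0.006
gripper_force: 0.0
```

>>> arm_command --pt "0 0 0 0 0 0.1 1" --pt "0 0 0 0 0 0.1 1"

```text
time_s: 14.62
tcp_pos: [0.5777, 0.2374, 0.073]
ee_rot: [[0.951, -0.308, 0.001], [-0.308, -0.951, 0.001], [0.001, -0.001, -1.0]]
wrist_force: [-0.2, 0.3, -0.1]
gripper_width: 0.005
gripper_force: 0.0
```

>>> arm_command --pt "0 0 0 0 0 0.1 1" --pt "0 0 0 0 0 0.2 1"

```text
time_s: 14.78
tcp_pos: [0.5777, 0.2374, 0.0708]
ee_rot: [[0.952, -0.308, 0.001], [-0.308, -0.952, 0.001], [0.001, -0.001, -1.0]]
wrist_force: [0.2, 1.0, 0.1]
gripper_width: 0.009
gripper_force: 0.0
```

>>> arm_command --pt "0 0 0 0 0 0.1 1" --pt "0 0 0 0 0 0.1 1"

```text
time_s: 14.95
tcp_pos: [0.5775, 0.2373, 0.0693]
ee_rot: [[0.952, -0.308, 0.0], [-0.308, -0.952, 0.0], [0.0, -0.0, -1.0]]
wrist_force: [0.5, -0.9, 0.5]
gripper_width: 0.008
gripper_force: 0.0
```

>>> arm_command --pt "0 0 0 0 0 0.1 1" --pt "0 0 0 0 0 0.1 1"

```text
time_s: 15.12
tcp_pos: [0.5777, 0.2374, 0.0691]
ee_rot: [[0.952, -0.307, 0.001], [-0.307, -0.952, 0.0], [0.001, -0.001, -1.0]]
wrist_force: [-0.5, -0.2, 3.6]
gripper_width: 0.004
gripper_force: 1.4
```

>>> arm_command --pt "0 0 0 0 0 -1.5 1" --pt "0 0 0 -4 1.9 -1.5 1" --pt "0 0 0 -8 3.8 -1.5 1" --pt "0 0 0 -9.9 4.7 -1 1" --pt "0 0 0 -9.9 4.7 -0.3 1" --pt "0 0 0 -9.9 4.7 -0.2 1" --pt "0 0 0 -9.9 4.7 -0.2 1"

```text
time_s: 15.7
tcp_pos: [0.4695, 0.2235, 0.0706]
ee_rot: [[0.952, -0.307, 0.002], [-0.307, -0.952, 0.001], [0.001, -0.001, -1.0]]
wrist_force: [1.4, -0.1, -0.1]
gripper_width: 0.006
gripper_force: 0.0
```

>>> arm_command --pt "0 0 0 0 0 0.1 1" --pt "0 0 0 0 0 0.1 1"

```text
time_s: 15.87
tcp_pos: [0.4701, 0.2236, 0.0695]
ee_rot: [[0.951, -0.308, 0.002], [-0.308, -0.951, 0.001], [0.001, -0.002, -1.0]]
wrist_force: [0.1, 1.2, -0.8]
gripper_width: 0.003
gripper_force: 0.0
```

>>> arm_command --pt "0 0 0 0 0 0.1 1" --pt "0 0 0 0 0 0.1 1"

```text
time_s: 16.03
tcp_pos: [0.47, 0.2235, 0.0691]
ee_rot: [[0.951, -0.308, 0.002], [-0.308, -0.951, 0.001], [0.002, -0.002, -1.0]]
wrist_force: [-0.2, -0.4, 2.2]
gripper_width: 0.002
gripper_force: 1.6
```

>>> arm_command --pt "0 0 0 0 0 -4 1" --pt "0 0 0 0 0 -8 1" --pt "0 0 0 2 -5 -9 1" --pt "0 0 0 4 -9 -9 1" --pt "0 0 0 4 -13 -9 1" --pt "0 0 0 4 -17 -9 1" --pt "0 0 0 4 -18.8 -9 1" --pt "0 0 0 4 -18.8 -8 1"

```text
time_s: 16.7
tcp_pos: [0.5678, 0.3954, 0.1494]
ee_rot: [[0.953, -0.304, 0.006], [-0.304, -0.953, 0.005], [0.005, -0.007, -1.0]]
wrist_force: [-0.1, 0.0, 0.5]
gripper_width: 0.002
gripper_force: 0.0
```

>>> arm_command --pt "0 0 0 0 0 3 1" --pt "0 0 0 0 0 6 1" --pt "0 0 0 0 0 7.5 1" --pt "0 0 0 0 0 7.5 1" --pt "0 0 0 0 0 7.5 1"

```text
time_s: 17.12
tcp_pos: [0.5648, 0.3891, 0.0727]
ee_rot: [[0.951, -0.308, -0.0], [-0.308, -0.951, -0.001], [-0.0, 0.001, -1.0]]
wrist_force: [-0.9, -0.6, 0.8]
gripper_width: 0.005
gripper_force: 0.0
```

>>> arm_command --pt "0 0 0 0 0 0.1 1" --pt "0 0 0 0 0 0.1 1"

```text
time_s: 17.28
tcp_pos: [0.565, 0.3895, 0.0729]
ee_rot: [[0.951, -0.308, 0.001], [-0.308, -0.951, 0.001], [0.001, -0.001, -1.0]]
wrist_force: [-0.3, -1.5, -1.1]
gripper_width: 0.007
gripper_force: 0.0
```

>>> arm_command --pt "0 0 0 0 0 0.1 1" --pt "0 0 0 0 0 0.1 1"

```text
time_s: 17.45
tcp_pos: [0.5649, 0.3896, 0.072]
ee_rot: [[0.951, -0.308, 0.001], [-0.308, -0.951, 0.001], [0.001, -0.001, -1.0]]
wrist_force: [-0.6, -1.1, 0.7]
gripper_width: 0.007
gripper_force: 0.0
```

>>> arm_command --pt "0 0 0 0 0 0.1 1" --pt "0 0 0 0 0 0.1 1"

```text
time_s: 17.62
tcp_pos: [0.5648, 0.3896, 0.0708]
ee_rot: [[0.952, -0.308, 0.001], [-0.308, -0.952, 0.001], [0.001, -0.001, -1.0]]
wrist_force: [-0.3, 0.1, 0.2]
gripper_width: 0.006
gripper_force: 0.0
```

>>> arm_command --pt "0 0 0 0 0 0.1 1" --pt "0 0 0 0 0 0.1 1"

```text
time_s: 17.78
tcp_pos: [0.5648, 0.3896, 0.0696]
ee_rot: [[0.952, -0.308, 0.001], [-0.308, -0.952, 0.001], [0.0, -0.001, -1.0]]
wrist_force: [-1.0, 0.4, 0.3]
gripper_width: 0.002
gripper_force: 0.0
```

>>> arm_command --pt "0 0 0 0 0 0.1 1" --pt "0 0 0 0 0 0.1 1"

```text
time_s: 17.95
tcp_pos: [0.5649, 0.3898, 0.0692]
ee_rot: [[0.952, -0.307, 0.001], [-0.307, -0.952, 0.001], [0.001, -0.001, -1.0]]
wrist_force: [-0.8, 0.4, 2.8]
gripper_width: 0.005
gripper_force: 1.0
```

All three corners touch at 0.0692, so the table is firm and level. Next is planning the lever sweep.

```bash
cat > lev.py <<'E'
from to import *
k,a,s=knob(.0); t,r=pose([*s,0]); piv=t+r@np.array([-.062,.082,.07]); yaw=s[2]
def lp(phi,d,rad=.062,z=.10):
    u=np.array([np.cos(yaw-phi),np.sin(yaw-phi),0]); n=np.array([u[1],-u[0],0])
    P=piv+rad*u-d*n; P[2]=z
    return P,np.c_[np.cross(n,[0,0,-1]),n,[0,0,-1]]
E
python3 -c "
from lev import *
print(piv,lp(0,.04)); P,R=lp(0,.04); to(P,R); P[2]=.16; to(P,R)"
```

```text
[0.44282977 0.37548387 0.07      ] (array([0.49900394, 0.42332175, 0.1       ]), array([[ 0.99124056,  0.13206875,  0.        ],
       [ 0.13206875, -0.99124056,  0.        ],
       [ 0.        ,  0.        , -1.        ]]))
rotvec [-0.001 -0.001 -0.445] shift cm [-7.3  -1.17 -3.09] j [ 48.1  36.3  -1.6   0.  -52.   24. ]
rotvec [-0.001 -0.001 -0.445] shift cm [-7.3  -1.17 -9.09] j [ 48.1  36.3  -1.6   0.  -52.   24. ]
```

>>> arm_command --pt "0 0 0 0 0 -4 1" --pt "0 0 0 0 0 -8 1" --pt "0 0 0 0 -1.2 -9 1" --pt "0 0 -0.445 -4 -1.2 -9 1" --pt "0 0 -0.445 -7.3 -1.2 -9 1" --pt "0 0 -0.445 -7.3 -1.2 -9 1" --pt "0 0 -0.445 -7.3 -1.2 -9 1" --pt "0 0 -0.445 -7.3 -1.2 -9 1"

```text
time_s: 18.72
tcp_pos: [0.4983, 0.4239, 0.1588]
ee_rot: [[0.991, 0.134, 0.001], [0.134, -0.991, 0.001], [0.001, -0.001, -1.0]]
wrist_force: [-0.7, -0.4, 0.8]
gripper_width: 0.004
gripper_force: 0.0
```

>>> arm_command --pt "0 0 0 0 0 3 1" --pt "0 0 0 0 0 6 1" --pt "0 0 0 0 0 6 1" --pt "0 0 0 0 0 6 1"

```text
time_s: 19.05
tcp_pos: [0.4987, 0.4225, 0.0971]
ee_rot: [[0.991, 0.131, -0.001], [0.131, -0.991, -0.003], [-0.002, 0.003, -1.0]]
wrist_force: [0.0, 0.3, 1.9]
gripper_width: 0.003
gripper_force: 0.0
```

```bash
python3 -c "
from lev import *
for i in range(0,15): print(i/10,end=' '); to(*lp(i/10,.022))
a=cv2.resize(cam('top')[0][170:310,200:340],(400,400),interpolation=cv2.INTER_CUBIC); b=cv2.resize(cam('side')[0][140:280,230:370],(400,400),interpolation=cv2.INTER_CUBIC)
cv2.imwrite('pics/z5.png',np.hstack([a,b]))"
```

```text
0.0 rotvec [-0.002 -0.003 -0.001] shift cm [-0.13  1.88  0.03] j [ 54.4  31.8  -5.1   0.1 -52.9  43.1]
0.1 rotvec [-0.002 -0.003  0.099] shift cm [0.06 2.51 0.03] j [ 54.4  31.8  -5.1   0.1 -52.9  43.1]
0.2 rotvec [-0.002 -0.003  0.199] shift cm [0.18 3.15 0.03] j [ 54.4  31.8  -5.1   0.1 -52.9  43.1]
0.3 rotvec [-0.002 -0.003  0.299] shift cm [0.24 3.81 0.03] j [ 54.4  31.8  -5.1   0.1 -52.9  43.1]
0.4 rotvec [-0.002 -0.003  0.399] shift cm [0.24 4.47 0.02] j [ 54.4  31.8  -5.1   0.1 -52.9  43.1]
0.5 rotvec [-0.003 -0.003  0.499] shift cm [0.17 5.12 0.02] j [ 54.4  31.8  -5.1   0.1 -52.9  43.1]
0.6 rotvec [-0.003 -0.003  0.599] shift cm [0.03 5.76 0.02] j [ 54.4  31.8  -5.1   0.1 -52.9  43.1]
0.7 rotvec [-0.003 -0.003  0.699] shift cm [-0.17  6.39  0.02] j [ 54.4  31.8  -5.1   0.1 -52.9  43.1]
0.8 rotvec [-0.003 -0.002  0.799] shift cm [-0.43  6.99  0.02] j [ 54.4  31.8  -5.1   0.1 -52.9  43.1]
0.9 rotvec [-0.003 -0.002  0.899] shift cm [-0.75  7.57  0.02] j [ 54.4  31.8  -5.1   0.1 -52.9  43.1]
1.0 rotvec [-0.003 -0.002  0.999] shift cm [-1.13  8.11  0.01] j [ 54.4  31.8  -5.1   0.1 -52.9  43.1]
1.1 rotvec [-0.003 -0.002  1.099] shift cm [-1.56  8.61  0.01] j [ 54.4  31.8  -5.1   0.1 -52.9  43.1]
1.2 rotvec [-0.004 -0.002  1.199] shift cm [-2.03  9.06  0.01] j [ 54.4  31.8  -5.1   0.1 -52.9  43.1]
1.3 rotvec [-0.004 -0.002  1.299] shift cm [-2.55  9.46  0.01] j [ 54.4  31.8  -5.1   0.1 -52.9  43.1]
1.4 rotvec [-0.004 -0.002  1.399] shift cm [-3.11  9.81  0.  ] j [ 54.4  31.8  -5.1   0.1 -52.9  43.1]
```

View pics/z5.png

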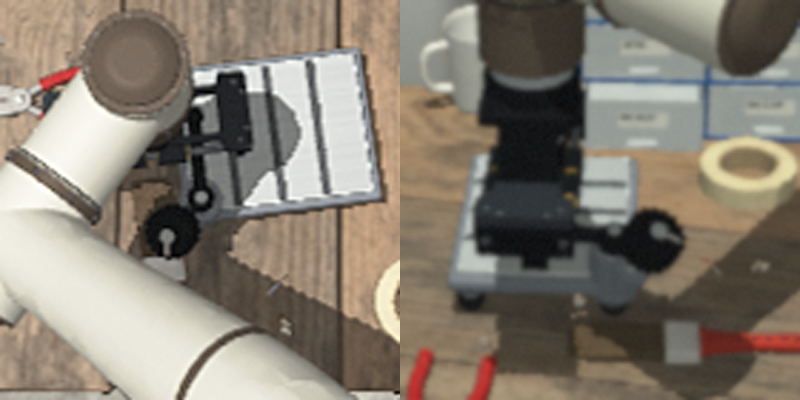

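The lever is unmoved, with its hub at (201,197) in the top crop, and the finger stands on its left. Sweeping clockwise.

>>> arm_command --pt "0 0 0 -0.1 1.3 0 1" --pt "0 0 0 -0.1 1.9 0 1" --pt "0 0 0.1 0.06 2.5 0 1" --pt "0 0 0.2 0.18 3.15 0 1" --pt "0 0 0.3 0.24 3.8 0 1" --pt "0 0 0.4 0.24 4.45 0 1" --pt "0 0 0.5 0.17 5.1 0 1" --pt "0 0 0.6 0.03 5.75 0 1"

```text
time_s: 19.92
tcp_pos: [0.5073, 0.3664, 0.0997]
ee_rot: [[0.89, -0.456, 0.002], [-0.456, -0.89, 0.003], [0.001, -0.004, -1.0]]
wrist_force: [-0.9, 2.3, -0.1]
gripper_width: 0.009
gripper_force: 1.1
```

```bash
python3 -c "
from lev import *
for i in range(7,15): print(i/10,end=' '); to(*lp(i/10,.022))"
```

```text
0.7 rotvec [-0.002 -0.     0.099] shift cm [ 0.22  0.43 -0.04] j [ 50.6  29.3  -9.8  -0.  -50.8  12.5]
0.8 rotvec [-0.002 -0.     0.199] shift cm [ 0.34  1.08 -0.04] j [ 50.6  29.3  -9.8  -0.  -50.8  12.5]
0.9 rotvec [-0.002 -0.     0.299] shift cm [ 0.4   1.73 -0.04] j [ 50.6  29.3  -9.8  -0.  -50.8  12.5]
1.0 rotvec [-0.002  0.     0.399] shift cm [ 0.4   2.39 -0.04] j [ 50.6  29.3  -9.8  -0.  -50.8  12.5]
1.1 rotvec [-0.002  0.     0.499] shift cm [ 0.33  3.05 -0.04] j [ 50.6  29.3  -9.8  -0.  -50.8  12.5]
1.2 rotvec [-0.002  0.     0.599] shift cm [ 0.19  3.69 -0.05] j [ 50.6  29.3  -9.8  -0.  -50.8  12.5]
1.3 rotvec [-0.002  0.     0.699] shift cm [-0.01  4.32 -0.05] j [ 50.6  29.3  -9.8  -0.  -50.8  12.5]
1.4 rotvec [-0.002  0.     0.799] shift cm [-0.27  4.92 -0.05] j [ 50.6  29.3  -9.8  -0.  -50.8  12.5]
```

Contact force is about 2.3 N, as expected. Continuing to φ≈1.3.

>>> arm_command --pt "0 0 0.1 0.2 0.45 0 1" --pt "0 0 0.2 0.3 1.1 0 1" --pt "0 0 0.3 0.4 1.75 0 1" --pt "0 0 0.4 0.4 2.4 0 1" --pt "0 0 0.5 0.3 3.05 0 1" --pt "0 0 0.6 0.2 3.7 0 1" --pt "0 0 0.7 0 4.3 0 1" --pt "0 0 0.7 0 4.3 0 1"

```text
time_s: 20.68
tcp_pos: [0.4875, 0.3278, 0.0995]
ee_rot: [[0.393, -0.92, 0.002], [-0.92, -0.393, 0.002], [-0.001, -0.002, -1.0]]
wrist_force: [0.3, 0.5, 0.5]
gripper_width: 0.005
gripper_force: 0.2
```

>>> arm_command --pt "0 0 0 0 0.2 0 1" --pt "0 0 0 0 0.4 0 1" --pt "0 0 0 0 0.4 0 1"

```text
time_s: 20.93
tcp_pos: [0.4842, 0.327, 0.0991]
ee_rot: [[0.395, -0.919, 0.002], [-0.919, -0.395, 0.001], [-0.0, -0.002, -1.0]]
wrist_force: [0.0, 1.5, 1.3]
gripper_width: 0.006
gripper_force: 0.6
```

```bash
python3 -c "
from lev import *
to(*lp(1.4,.022))"
```

```text
rotvec [-0.002  0.001  0.102] shift cm [ 0.3   0.33 -0.11] j [ 49.9  26.  -16.    0.  -47.9 -26.7]
```

>>> arm_command --pt "0 0 0.1 0.3 0.2 0 1" --pt "0 0 0.1 0.3 0.3 0 1" --pt "0 0 0.1 0.3 0.3 0 1"

```text
time_s: 21.28
tcp_pos: [0.4824, 0.3235, 0.0988]
ee_rot: [[0.301, -0.953, 0.002], [-0.953, -0.301, 0.002], [-0.001, -0.002, -1.0]]
wrist_force: [0.4, 3.2, 1.2]
gripper_width: 0.005
gripper_force: 1.5
```

>>> arm_command --pt "0 0 0 0 0.15 0 1" --pt "0 0 0 0 0.15 0 1"

```text
time_s: 21.45
tcp_pos: [0.4808, 0.3227, 0.0988]
ee_rot: [[0.3, -0.954, 0.001], [-0.954, -0.3, 0.001], [-0.001, -0.002, -1.0]]
wrist_force: [-0.1, 3.6, 2.1]
gripper_width: 0.005
gripper_force: 1.6
```

>>> arm_command --pt "0 0 0 0 0.1 0 1" --pt "0 0 0 0 0.1 0 1"

```text
time_s: 21.62
tcp_pos: [0.4799, 0.3222, 0.0987]
ee_rot: [[0.299, -0.954, 0.001], [-0.954, -0.299, 0.001], [-0.001, -0.001, -1.0]]
wrist_force: [-0.6, 3.6, -0.1]
gripper_width: 0.003
gripper_force: 1.6
```

The force points along +y rather than +x, so I'll look before pushing further.

```bash
python3 -c "
from lev import *
a=cv2.resize(cam('top')[0][170:310,220:360],(400,400),interpolation=cv2.INTER_CUBIC); b=cv2.resize(cam('side')[0][140:280,230:370],(400,400),interpolation=cv2.INTER_CUBIC)
cv2.imwrite('pics/z6.png',np.hstack([a,b]))"
```

```text
(no output)
```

View pics/z6.png

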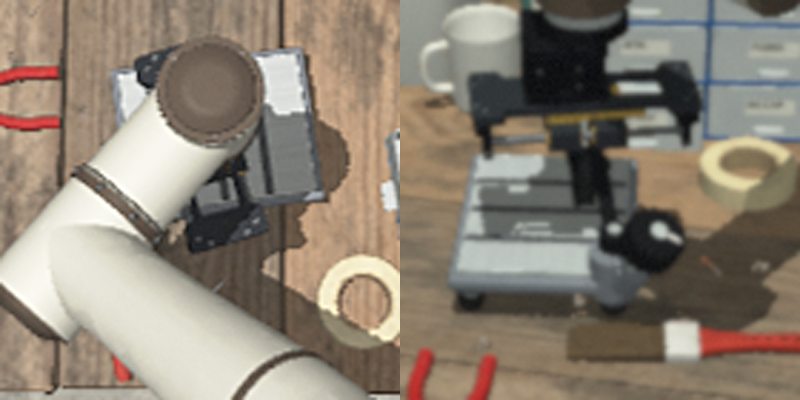

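```bash
python3 -c "
from lev import *
C=cam('side')
print(onz(C,300,195.3,.104), 'piv',piv)
for f in(.9,1.1,1.2,1.3,1.4):
    P=lp(f,0,.078,.104)[0]; q=proj(C,P); print(f,P.round(3),((q-[230,140])*2.857+[400,0]).round(1))
print(((proj(C,piv+[0,0,.01])-[230,140])*2.857+[400,0]).round(1))"
```

```text
[0.46996333 0.29436539 0.104     ] piv [0.44282977 0.37548387 0.07      ]
0.9 [0.499 0.321 0.104] [561.6 171.2]
1.1 [0.487 0.311 0.104] [577.2 166.4]
1.2 [0.48  0.307 0.104] [585.6 164.6]
1.3 [0.473 0.304 0.104] [594.2 163.3]
1.4 [0.466 0.301 0.104] [603.  162.5]
[614.5 236.4]
```

The lever is at about 1.3 rad. The finger's outer edge is wedged on the ball, which explains the +y force. I'll draw it 8 mm inward and push the bar.

>>> arm_command --pt "0 0 0 -0.4 0 0 1" --pt "0 0 0 -0.8 0 0 1" --pt "0 0 0 -0.8 0.1 0 1" --pt "0 0 0 -0.8 0.2 0 1" --pt "0 0 0 -0.8 0.2 0 1"

```text
time_s: 22.38
tcp_pos: [0.4754, 0.3285, 0.0983]
ee_rot: [[0.299, -0.954, 0.0], [-0.954, -0.299, -0.0], [0.0, -0.0, -1.0]]
wrist_force: [0.6, 0.5, -1.2]
gripper_width: 0.006
gripper_force: 0.5
```

>>> arm_command --pt "0 0 0 0 0.1 0 1" --pt "0 0 0 0 0.2 0 1" --pt "0 0 0 0 0.2 0 1"

```text
time_s: 22.63
tcp_pos: [0.4748, 0.3287, 0.0988]
ee_rot: [[0.299, -0.954, 0.003], [-0.954, -0.299, 0.002], [-0.001, -0.004, -1.0]]
wrist_force: [5.6, -0.0, -3.2]
gripper_width: 0.003
gripper_force: 2.6
```

The force is now normal to the bar and rises to 5.6 N without motion, so the lever is at its stop. Backing off, retreating up and checking.

>>> arm_command --pt "0 0 0 0 -0.5 0 1" --pt "0 0 0 0 -1.5 0 1" --pt "0 0 0 0 -1.5 -4 1" --pt "0 0 0 0 -1.5 -8 1" --pt "0 0 0 0 -1.5 -12 1" --pt "0 0 0 0 -1.5 -16 1" --pt "0 0 0 0 -5.5 -18 1" --pt "0 0 0 0 -9 -18 1"

```text
time_s: 23.3
tcp_pos: [0.5613, 0.3564, 0.2877]
ee_rot: [[0.301, -0.954, 0.011], [-0.954, -0.301, 0.009], [-0.005, -0.013, -1.0]]
wrist_force: [1.0, 1.3, 0.5]
gripper_width: 0.003
gripper_force: 0.0
```

>>> arm_command --pt "0 0 0 0 -2 -1 1" --pt "0 0 0 0 -4 -2 1" --pt "0 0 0 0 -4 -2 1" --pt "0 0 0 0 -4 -2 1" --pt "0 0 0 0 -4 -2 1"

```text
time_s: 23.72
tcp_pos: [0.5972, 0.3667, 0.2979]
ee_rot: [[0.298, -0.954, -0.001], [-0.954, -0.298, -0.0], [-0.0, 0.001, -1.0]]
wrist_force: [-0.5, -0.3, 0.3]
gripper_width: 0.007
gripper_force: 0.0
```

```bash
python3 -c "
from lev import *
C=cam('side');D=cam('top')
a=cv2.resize(D[0][170:310,220:360],(400,400),interpolation=cv2.INTER_CUBIC); b=cv2.resize(C[0][140:280,230:370],(400,400),interpolation=cv2.INTER_CUBIC)
cv2.imwrite('pics/z7.png',np.hstack([a,b]))
for f in(1.1,1.2,1.3,1.4):
    P=lp(f,0,.078,.104)[0]; print(f,((proj(C,P)-[230,140])*2.857+[400,0]).round(1),((proj(D,P)-[220,170])*2.857).round(1))"
```

```text
1.1 [577.2 166.4] [208.4 149.5]
1.2 [585.6 164.6] [212.5 156.3]
1.3 [594.2 163.3] [216.  163.5]
1.4 [603.  162.5] [218.7 170.9]
```

View pics/z7.png

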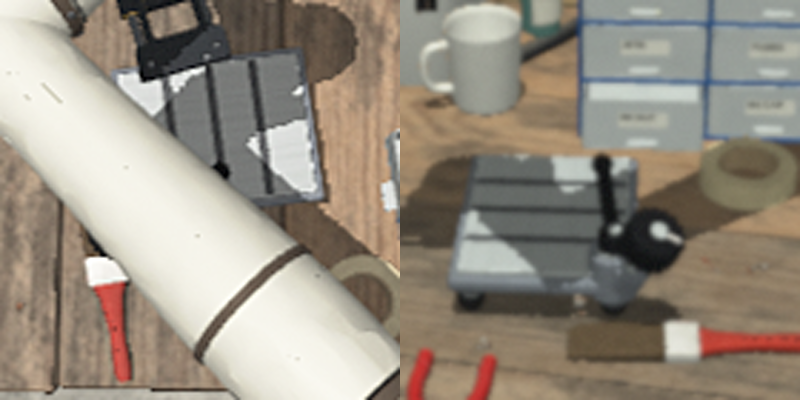

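The ball shows at (603,162) in the side crop and about (220,171) in the top crop. Both match the predicted position at 1.4 rad. The table is in place and nothing is touching it, so I'm handing in.

```bash
python3 -c "
from station import finish_job
print(finish_job())"
```

```text
the job is handed in; nothing more can be done
None
```

I turned the knob about 3.07 rad clockwise, and all three fixed feet then touch-tested level to within about 0.3 mm. I then swung the clamp lever to its 1.4 rad stop and handed the job in with the arm clear of the table; no verdict came back.

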